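# Set the flip tags on the storeroom stock board

## Robot

A 7-joint arm with a two-finger parallel gripper is mounted at the origin on the work surface. World frame = base frame: x ahead of the robot, y to its left, z up, the work surface at z = 0. Lengths are in mm, angles in rad, forces in N, time in s.
With the tool pointing down it reaches from about 375 to 925 mm from the base axis. Payload 3.1 kg.
Tool frame: the origin (TCP) lies at the very end of the fingers, on their centre line; the grasp point (between the pads) lies 19 mm behind it; z points along the fingers, y is the line along which they close (so a half turn about z gives the same grasp; the last joint's range is limited). The gripper opens to 85 mm and grips with 20 to 120 N. Pads are 22 mm wide; open, the fingers measure 114 mm over their backs; the gripper's body (76 mm by 85 mm) begins 54 mm behind the grasp point. The pads swing forward as they close: fully open they stand 13 mm farther back than shut.
Start: joints at [-1.41, 0.383, 0.044, 1.598, -0.018, 1.161, -0.05], TCP at [166.325, 628.362, 231.269] pointing down, gripper open.
Joint ranges: [-2.61, 2.61], [-0.41, 2.15], [-1.48, 1.57], [0, 2.5], [-1.57, 4.71], [0.05, 1.97], [-2.85, 2.85]. Speed limits (rad/s): [2.79, 2.79, 3.14, 3.14, 3.14, 3.14, 3.14].

## Interface

Orientations are given as a unit quaternion [w, x, y, z].
In Python, from cell import telemetry, eyes, ticket gives the robot as it stands. The module is installed in compiled form; this text tells all that it offers.
- The arm moves only by the tool apply_moves, never from a script. Its argument "steps" is a list that holds one entry, the list of rows, each a list of 7 numbers: the opening, from 0 (shut) to 1 (fully open), then the shift along the world's x, y, z in mm, then the turn, a rotation vector about the world's x, y, z in degrees. In form: [[[hand, dx, dy, dz, ax, ay, az], ...]]. A call has 1 to 12 rows; each row shifts and turns the commanded pose from where the row before left it; what a row does not reach is not made up. A row lasts 1/8 s, in which the tool goes at most 62.5 mm and 10.7 degrees, less where a joint would pass 70% of its speed; a pose out of reach is approached as far as the arm can. A call with a gripper value outside its range is refused whole. The fingers move at their own pace and stop on an object; the grip force is fixed at half the most. Time passes only in rows, so rows that do not move let the fingers close. It gives the time, the measured TCP pose, the force, the opening and the grip force at its end, in the units of the state.
- telemetry.get_obs(): the state, without advancing time (a new reading comes with each control period).
- eyes.get_image(name): name is "scene" or "side" or "wrist"; returns a dict with "pixels" (480x640x3 uint8, red, green, blue), "range_z" (480x640 float32, mm along the optical axis (not along the pixel's ray), 0 where there is no reading), "K" (3x3 intrinsics, pixels), "camera_from_world" (4x4, takes a point from world to camera coordinates). Camera axes: x right, y down, z forward; pixel columns grow to the right and rows downward; lengths in mm; the calibration is good to about 2 mm. A picture is of the moment at which its call begins.
- ticket.hand_in(): hands the job in; it is judged then, once.
The state is a dict: "t": time; "q": joint angles; "qvel": joint speeds; "joint_efforts": joint torques, N m; "tcp_pos": TCP position; "tool_rot": TCP orientation; "contact_force": force on the tool from outside, world axes, zero at the start; "moment": the same for the moment, N m; "width": opening from 0.0 (shut) to 1.0 (fully open); "grasp_force": force on a finger pad.
Only numpy, scipy, OpenCV 4.12 (cv2) and the standard library are available. Lean on these libraries where they do the work, as an engineer would, in place of code of your own. Each camera call takes 0.05 s, during which the arm holds its last target. There are 200 camera calls.

## Task

Every bin of tins on the bench has a red-and-green flip tag on the board just in front of it. With a fingertip, push over the tags that are wrong, gently and without pinching them, so that only the bins packed full (six tins) show their green face and the part-filled and empty bins show red. Leave the bins and everything else standing where they are.

Things in the scene. Friction and masses are not known exactly. Their poses are not given: they have to be found in the camera images.
- board: fixed tag board lying on the bench, 610 mm wide, 150 mm deep, top 12 mm above the bench, carrying four flip tags in a row, hinges 150 mm apart. Origin on the bench under the middle of the row; x towards the bins, y along the row to the left. Each tag belongs to the bin straight behind it. Beneath each tag is a fixed black cradle reaching 26 mm to each side of the hinge and up to 43 mm above the bench
- leaf_a: leaf of a flip tag, one face red, one green, smooth plastic: 76 mm along the hinge, 5 mm thick; white round free edge, 8 mm thick, centred 56 mm from the hinge. Origin: middle of the hinge, 24 mm above the bench. x along the level hinge towards the bins, z from hinge to free edge. At rest it slopes up 45 degrees to left or right: free edge 40 mm beside the hinge, 64 mm above the bench, overhanging bare board
- tag_a (a joint): turn of leaf_a, rad: 0 = lying left seen from the robot (+y), red face up; 1.571 = lying right (-y), green face up; 0.79 = upright, free edge then 80 mm above the bench. Free hinge, 45 g leaf: pushed past upright from under its overhanging edge, it falls to the other side by itself and rests there
- leaf_b: leaf of a flip tag, one face red, one green, smooth plastic: 76 mm along the hinge, 5 mm thick; white round free edge, 8 mm thick, centred 56 mm from the hinge. Origin: middle of the hinge, 24 mm above the bench. x along the level hinge towards the bins, z from hinge to free edge. At rest it slopes up 45 degrees to left or right: free edge 40 mm beside the hinge, 64 mm above the bench, overhanging bare board
- tag_b (a joint): turn of leaf_b, rad: 0 = lying left seen from the robot (+y), red face up; 1.571 = lying right (-y), green face up; 0.79 = upright, free edge then 80 mm above the bench. Free hinge, 45 g leaf: pushed past upright from under its overhanging edge, it falls to the other side by itself and rests there
- leaf_c: leaf of a flip tag, one face red, one green, smooth plastic: 76 mm along the hinge, 5 mm thick; white round free edge, 8 mm thick, centred 56 mm from the hinge. Origin: middle of the hinge, 24 mm above the bench. x along the level hinge towards the bins, z from hinge to free edge. At rest it slopes up 45 degrees to left or right: free edge 40 mm beside the hinge, 64 mm above the bench, overhanging bare board
- tag_c (a joint): turn of leaf_c, rad: 0 = lying left seen from the robot (+y), red face up; 1.571 = lying right (-y), green face up; 0.79 = upright, free edge then 80 mm above the bench. Free hinge, 45 g leaf: pushed past upright from under its overhanging edge, it falls to the other side by itself and rests there
- leaf_d: leaf of a flip tag, one face red, one green, smooth plastic: 76 mm along the hinge, 5 mm thick; white round free edge, 8 mm thick, centred 56 mm from the hinge. Origin: middle of the hinge, 24 mm above the bench. x along the level hinge towards the bins, z from hinge to free edge. At rest it slopes up 45 degrees to left or right: free edge 40 mm beside the hinge, 64 mm above the bench, overhanging bare board
- tag_d (a joint): turn of leaf_d, rad: 0 = lying left seen from the robot (+y), red face up; 1.571 = lying right (-y), green face up; 0.79 = upright, free edge then 80 mm above the bench. Free hinge, 45 g leaf: pushed past upright from under its overhanging edge, it falls to the other side by itself and rests there
- bin_full_1: open blue stock bin, 132 mm wide, 196 deep, sides 52 high, front lip 28, holding six yellow tins: full. Tins: 60 mm across, lids 45 mm above the bench; six (2 wide, 3 deep) fill a bin. Origin on the bench under the middle of its front lip, x from its front to its back. Stands loose behind one tag, front lip about 86 mm behind the middle of that tag's hinge
- bin_part: open blue stock bin, 132 mm wide, 196 deep, sides 52 high, front lip 28, holding four orange tins, the two back places empty: not full. Tins: 60 mm across, lids 45 mm above the bench; six (2 wide, 3 deep) fill a bin. Origin on the bench under the middle of its front lip, x from its front to its back. Stands loose behind one tag, front lip about 86 mm behind the middle of that tag's hinge
- bin_full_2: open blue stock bin, 132 mm wide, 196 deep, sides 52 high, front lip 28, holding six dark blue tins: full. Tins: 60 mm across, lids 45 mm above the bench; six (2 wide, 3 deep) fill a bin. Origin on the bench under the middle of its front lip, x from its front to its back. Stands loose behind one tag, front lip about 86 mm behind the middle of that tag's hinge
- bin_empty: open blue stock bin, 132 mm wide, 196 deep, sides 52 high, front lip 28, holding nothing: empty. Tins: 60 mm across, lids 45 mm above the bench; six (2 wide, 3 deep) fill a bin. Origin on the bench under the middle of its front lip, x from its front to its back. Stands loose behind one tag, front lip about 86 mm behind the middle of that tag's hinge
- food_can: loose tall food can, 75 mm across, 110 mm high, orange and cream label, standing near the left end of the board; origin at the centre of its underside
- spare_tin: loose tin, 60 mm across, 42 mm high, yellow label, standing on the bench between the robot and the board; origin at the centre of its underside
- tape_roll: loose roll of brown packing tape lying flat, 100 mm across, 48 mm high, near the right end of the board; origin at the centre of its underside
Things that resemble listed ones, but are neither listed nor needed, are in the scene too. What is shaped like the bin_empty but brown or pink is not meant.

How it is judged (in metres and radians):
At the end, for the whole second after the job is handed in: The tag in front of each full bin lies fully over to its green side and the tag in front of the part-filled and of the empty bin lies fully over to its red side (each within 0.15 rad of its stop) and at rest; bins, can, spare tin and tape roll upright and within 20 mm of where they stood ((horizontal distance between leaf_a and bin_full_1 above 0.12 m or value of joint tag_a above 1.4208 rad) and (horizontal distance between leaf_a and bin_part above 0.12 m or value of joint tag_a below 0.15 rad) and (horizontal distance between leaf_a and bin_full_2 above 0.12 m or value of joint tag_a above 1.4208 rad) and (horizontal distance between leaf_a and bin_empty above 0.12 m or value of joint tag_a below 0.15 rad) and (horizontal distance between leaf_b and bin_full_1 above 0.12 m or value of joint tag_b above 1.4208 rad) and (horizontal distance between leaf_b and bin_part above 0.12 m or value of joint tag_b below 0.15 rad) and (horizontal distance between leaf_b and bin_full_2 above 0.12 m or value of joint tag_b above 1.4208 rad) and (horizontal distance between leaf_b and bin_empty above 0.12 m or value of joint tag_b below 0.15 rad) and (horizontal distance between leaf_c and bin_full_1 above 0.12 m or value of joint tag_c above 1.4208 rad) and (horizontal distance between leaf_c and bin_part above 0.12 m or value of joint tag_c below 0.15 rad) and (horizontal distance between leaf_c and bin_full_2 above 0.12 m or value of joint tag_c above 1.4208 rad) and (horizontal distance between leaf_c and bin_empty above 0.12 m or value of joint tag_c below 0.15 rad) and (horizontal distance between leaf_d and bin_full_1 above 0.12 m or value of joint tag_d above 1.4208 rad) and (horizontal distance between leaf_d and bin_part above 0.12 m or value of joint tag_d below 0.15 rad) and (horizontal distance between leaf_d and bin_full_2 above 0.12 m or value of joint tag_d above 1.4208 rad) and (horizontal distance between leaf_d and bin_empty above 0.12 m or value of joint tag_d below 0.15 rad) and distance of each of bin_full_1, bin_part, bin_full_2, bin_empty, food_can, spare_tin, tape_roll from where it was at the start of the episode below 0.02 m and angle between each of bin_full_1, bin_part, bin_full_2, bin_empty, food_can, spare_tin, tape_roll's own z axis and vertical below 0.1 rad and angular speed of each of leaf_a, leaf_b, leaf_c, leaf_d below 0.2 rad/s); the robot touches nothing.
It fails at once if a bin is lifted, or shoved more than 20 mm (distance of any of bin_full_1, bin_part, bin_full_2, bin_empty from where it was at the start of the episode above 0.02 m).
It fails at once if the can, the spare tin or the tape roll is lifted, or shoved more than 20 mm (distance of any of food_can, spare_tin, tape_roll from where it was at the start of the episode above 0.02 m).
It fails at once if a tag is pinched or forced (more than 15 N from the fingers) (contact force between the fingers and leaf_a above 15 N or contact force between the fingers and leaf_b above 15 N or contact force between the fingers and leaf_c above 15 N or contact force between the fingers and leaf_d above 15 N).
It also fails if it takes over 38 s, if anything falls off the work surface, if the arm or the gripper's body presses on something with over 40 N, if the wrist force passes 120 N, or if a joint passes its speed limit or range.

## Working session

There is one attempt and no reset: what is moved stays moved. The work goes in short steps, Python scripts to look and compute and a tool call to move; the robot and the scene stay as the last step left them, time stands still between calls to the robot, and variables do not carry over. Pictures are saved under pics/ and viewed, at most 10 in all, crops included, and the job is handed in when it is done.

Besides the shell and the picture viewer there is one more tool, called after ">>>" as name(argument=value, ...) on one line, values as JSON. apply_moves: Moves the arm, as the interface text tells. Its arguments: {"type":"object","properties":{"steps":{"type":"array","items":{"type":"array","items":{"type":"array","items":{"type":"number"}}}}},"required":["steps"]}

```bash
mkdir -p pics; cat > h.py <<'E'
import numpy as np, cv2
from cell import telemetry, eyes, ticket
def snap(n,fn):
    im=eyes.get_image(n); cv2.imwrite('pics/'+fn,im['pixels'][...,::-1]); np.savez('pics/'+fn+'.npz',**im); return im
def world(im):
    K=im['K'];z=im['range_z'].astype(float);v,u=np.mgrid[:480,:640]
    p=np.stack([(u-K[0,2])/K[0,0]*z,(v-K[1,2])/K[1,1]*z,z,np.ones_like(z)],-1)
    w=(p@np.linalg.inv(im['camera_from_world']).T)[...,:3]; w[z==0]=np.nan; return w
E
python3 - <<'E'
from h import *
a=snap('scene','s1.png');b=snap('side','d1.png')
for i in(a,b): print(np.linalg.inv(i['camera_from_world'])[:3].round(2))
print(telemetry.get_obs())
E
```

```text
[[-4.2000e-01  7.9000e-01 -4.5000e-01  9.5618e+02]
 [ 9.1000e-01  3.6000e-01 -2.2000e-01  2.4458e+02]
 [-1.0000e-02 -4.9000e-01 -8.7000e-01  9.9926e+02]]
[[ 7.40000e-01 -4.90000e-01  4.60000e-01 -1.88230e+02]
 [-6.70000e-01 -5.40000e-01  5.00000e-01 -6.83640e+02]
 [ 1.00000e-02 -6.80000e-01 -7.30000e-01  1.08964e+03]]
{'t': 0.1, 'q': array([-1.40979776,  0.38376364,  0.04384396,  1.59941425, -0.01789913,
        1.16120824, -0.0499432 ]), 'qvel': array([-0.00183341, -0.00252833,  0.00025267, -0.00440978, -0.0009443 ,
        0.00019864,  0.00052281]), 'joint_efforts': array([ 2.60792462e-03, -4.34724712e+01,  1.02943126e+00, -2.50452554e+01,
        1.08968836e-02,  5.42664711e-03, -9.18129359e-06]), 'tcp_pos': array([166.13436893, 627.52521124, 230.00742629]), 'tool_rot': array([-9.03186822e-05,  1.29023378e-01,  9.91640825e-01, -1.19707893e-03]), 'contact_force': array([-0.21386618,  0.1720544 , -0.13887895]), 'moment': array([-0.00467257,  0.03404576, -0.00769765]), 'grasp_force': 0.0, 'width': 1.0008773066339556}
```

View pics/s1.png

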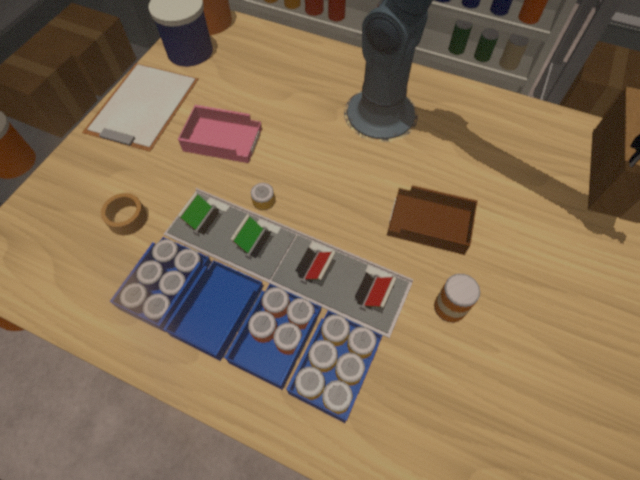

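View pics/d1.png

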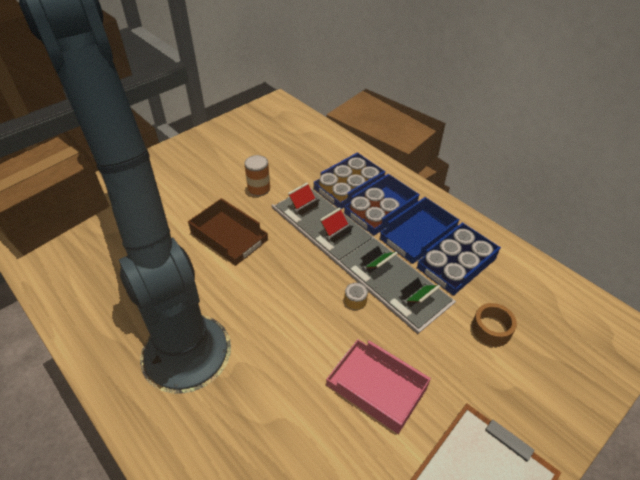

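The scene picture shows four tags. From the robot's left (image right):

| Bin | Bin pixel | Tag now | Tag pixel | Action |
|---|---|---|---|---|
| Full, six tins | (335,365) | red | (378,290) | flip |
| Part-filled | (275,335) | red | (318,265) | leave |
| Empty | (215,308) | green | (252,235) | flip |
| Full, six tins | (160,280) | green | (200,213) | leave |

The only look-alikes for the bins are the pink tray (220,133) and the brown tray (432,218). Next I'll measure the board and check the choice in one crop.

```bash
python3 - <<'E'
from h import *
a=dict(np.load('pics/s1.png.npz'));w=world(a);p=a['pixels'].astype(int);r,g,b=p[...,0],p[...,1],p[...,2]
cv2.imwrite('pics/c1.png',cv2.resize(a['pixels'][180:420,100:420,::-1],(800,600),interpolation=cv2.INTER_CUBIC))
roi=np.zeros(r.shape,bool);roi[185:320,160:415]=1
for n,m in(('red',(r>130)&(g<60)&(b<60)),('green',(g>90)&(r<60)&(b<80))):
    k,l,s,c=cv2.connectedComponentsWithStats((m&roi).astype(np.uint8))
    for i in range(1,k):
        if s[i,4]>60: q=w[l==i]; print(n,c[i].round(),s[i,4],np.nanmedian(q,0).round(1),np.nanmin(q,0).round(),np.nanmax(q,0).round())
m=(abs(w[...,2]-12)<4)&roi&(abs(r-g)<15)&(abs(g-b)<20)
q=w[m][:,:2].astype(np.float32);q=q[~np.isnan(q).any(1)]
print('board',cv2.minAreaRect(q),len(q)); box=cv2.boxPoints(cv2.minAreaRect(q));print(box)
for n,(u,v) in dict(can=(460,285),spare=(262,190),tape=(122,212)).items():
    q=w[v-20:v+20,u-20:u+20].reshape(-1,3); q=q[q[:,2]>np.nanmax(q[:,2])-8]; print(n,np.nanmean(q,0).round(),np.nanmin(q,0).round(),np.nanmax(q,0).round())
E
```

```text
red [318. 265.] 264 [546.5  46.9  44.5] [510.  32.  29.] [581.  62.  63.]
red [378. 291.] 372 [550.1 198.1  45.5] [512. 182.  27.] [585. 213.  62.]
green [196. 212.] 471 [ 540.3 -288.6   47.2] [ 503. -305.   29.] [ 576. -270.   65.]
green [248. 235.] 472 [ 544.6 -139.3   47.4] [ 506. -155.   27.] [ 580. -123.   65.]
board ((627.8856201171875, -46.039520263671875), (603.3626098632812, 317.7293395996094), 88.6664810180664) 8498
[[ 462.04318 -343.94202]
 [ 779.68646 -351.33624]
 [ 793.728    251.86298]
 [ 476.08478  259.2572 ]]
can [502. 360. 111.] [465. 324. 108.] [538. 397. 116.]
spare [ 418. -168.   44.] [ 388. -197.   41.] [ 447. -139.   49.]
tape [ 612. -462.   49.] [ 563. -514.   47.] [ 661. -413.   55.]
```

View pics/c1.png

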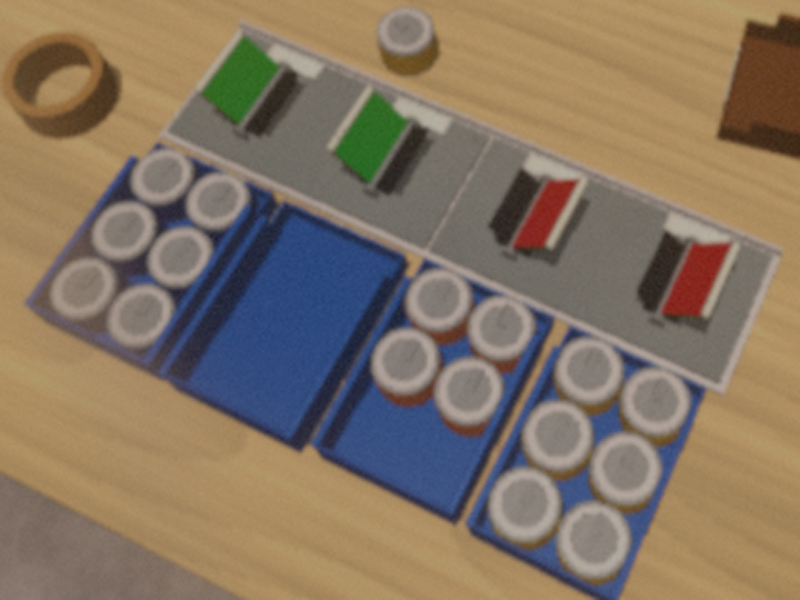

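Crop c1 confirms it. The leftmost full bin has a red tag, and the empty bin has a green one, so those two flip. The other two tags are right. I'll shut the gripper and go above the bare board left of the leftmost tag (hinge y ≈ 178, edge y ≈ 219).

>>> apply_moves(steps=[[[0,38,-36,0,0,0,0],[0,38,-36,0,0,0,0],[0,38,-36,0,0,0,0],[0,38,-36,0,0,0,0],[0,38,-36,0,0,0,0],[0,38,-36,0,0,0,0],[0,38,-36,0,0,0,0],[0,38,-36,0,0,0,0],[0,38,-36,0,0,0,0],[0,38,-36,0,0,0,0],[0,0,0,0,0,0,0],[0,0,0,0,0,0,0]]])

```text
t: 1.6
tcp_pos: [545.7, 268.5, 230.6]
tool_rot: [-0.001, 0.129, 0.992, -0.0]
contact_force: [-0.2, 0.5, 0.3]
width: 0.004
grasp_force: 0.0
```

>>> apply_moves(steps=[[[0,0,-1,-35,0,0,0],[0,0,-1,-35,0,0,0],[0,0,-1,-35,0,0,0],[0,0,0,-30,0,0,0],[0,0,0,0,0,0,0],[0,0,0,0,0,0,0]]])

```text
t: 2.35
tcp_pos: [546.2, 267.1, 97.3]
tool_rot: [0.0, 0.128, 0.992, 0.001]
contact_force: [0.2, 0.2, 0.6]
width: 0.0
grasp_force: 0.0
```

```bash
python3 - <<'E'
from h import *
a=snap('side','d2.png');b=snap('wrist','w2.png')
cv2.imwrite('pics/c2.png',np.hstack([cv2.resize(a['pixels'][130:330,230:430],(400,400),interpolation=3),cv2.resize(b['pixels'],(400,400))])[...,::-1])
E
```

```text
(no output)
```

View pics/c2.png

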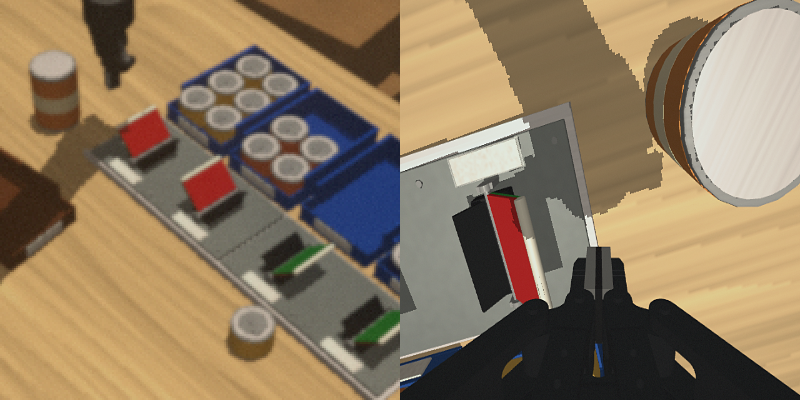

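The wrist view shows the finger (598,270) over bare board, left of the white edge (530,250), and clear of the can. Now I'll lower it and push slowly to the right.

>>> apply_moves(steps=[[[0,0,0,-23,0,0,0],[0,0,0,-23,0,0,0],[0,0,0,0,0,0,0],[0,0,-10,0,0,0,0],[0,0,-10,0,0,0,0],[0,0,-6,0,0,0,0],[0,0,-6,0,0,0,0],[0,0,-6,0,0,0,0],[0,0,-6,0,0,0,0],[0,0,-6,0,0,0,0]]])

```text
t: 3.7
tcp_pos: [546.2, 214.8, 50.1]
tool_rot: [-0.0, 0.129, 0.992, -0.0]
contact_force: [-1.1, -0.2, 0.0]
width: 0.004
grasp_force: 0.1
```

>>> apply_moves(steps=[[[0,0,-6,0,0,0,0],[0,0,-6,0,0,0,0],[0,0,-6,0,0,0,0],[0,0,-6,0,0,0,0],[0,0,-6,0,0,0,0],[0,0,-4,0,0,0,0],[0,0,0,0,0,0,0],[0,0,0,0,0,0,0]]])

```text
t: 4.7
tcp_pos: [546.3, 181.7, 50.3]
tool_rot: [0.0, 0.129, 0.992, 0.0]
contact_force: [0.0, 0.6, 0.3]
width: 0.002
grasp_force: 0.0
```

```bash
python3 - <<'E'
from h import *
a=snap('side','d3.png');b=snap('wrist','w3.png')
cv2.imwrite('pics/c3.png',np.hstack([cv2.resize(a['pixels'][130:330,230:430],(400,400),interpolation=3),cv2.resize(b['pixels'],(400,400))])[...,::-1])
E
```

```text
(no output)
```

View pics/c3.png

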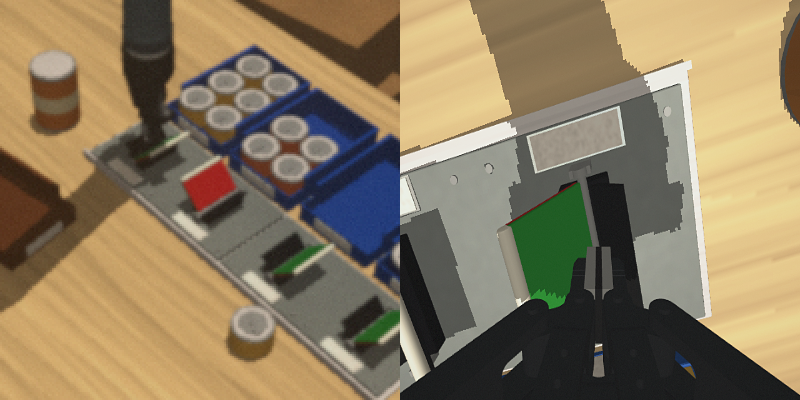

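The leftmost tag now lies over with its green face up (545,245 in the wrist half). Next I'll back out, lift, and cross to the right side of the empty bin's tag.

>>> apply_moves(steps=[[[0,0,10,0,0,0,0],[0,0,10,10,0,0,0],[0,0,0,45,0,0,0],[0,0,0,45,0,0,0],[0,0,-45,0,0,0,0],[0,0,-45,0,0,0,0],[0,0,-45,0,0,0,0],[0,0,-45,0,0,0,0],[0,0,-45,0,0,0,0],[0,0,-45,0,0,0,0],[0,0,-45,0,0,0,0],[0,0,-45,0,0,0,0]]])

```text
t: 6.3
tcp_pos: [547.2, -158.9, 151.3]
tool_rot: [0.001, 0.128, 0.992, 0.0]
contact_force: [0.5, -0.5, 0.2]
width: -0.001
grasp_force: 0.0
```

>>> apply_moves(steps=[[[0,-2,-45,0,0,0,0],[0,0,0,0,0,0,0],[0,0,0,-25,0,0,0],[0,0,0,-25,0,0,0],[0,0,0,0,0,0,0]]])

```text
t: 6.92
tcp_pos: [543.3, -200.8, 98.6]
tool_rot: [-0.002, 0.128, 0.992, 0.001]
contact_force: [0.5, -1.2, -0.6]
width: 0.003
grasp_force: 0.0
```

```bash
python3 - <<'E'
from h import *
a=snap('side','d4.png');b=snap('wrist','w4.png')
cv2.imwrite('pics/c4.png',np.hstack([cv2.resize(a['pixels'][150:350,270:470],(400,400),interpolation=3),cv2.resize(b['pixels'],(400,400))])[...,::-1])
E
```

```text
(no output)
```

View pics/c4.png

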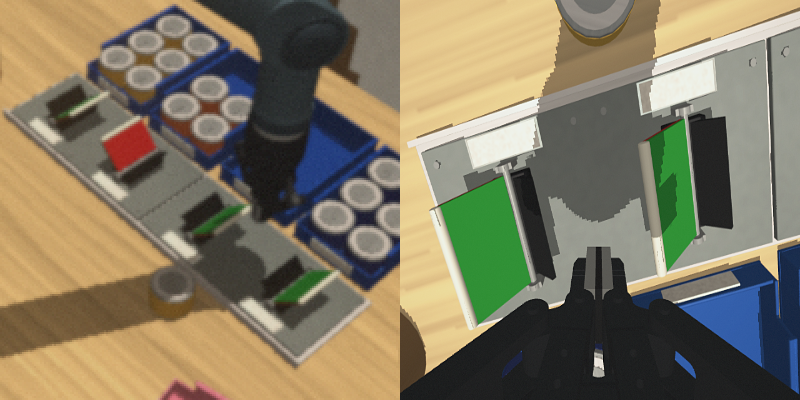

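The finger (598,270) is between the rightmost cradle (540,230) and the edge to be pushed (655,230), and clear of both. The leftmost tag is green and at rest. I'll lower the finger and push left.

>>> apply_moves(steps=[[[0,0,0,-23,0,0,0],[0,0,0,-23,0,0,0],[0,0,0,0,0,0,0],[0,0,10,0,0,0,0],[0,0,6,0,0,0,0],[0,0,6,0,0,0,0],[0,0,6,0,0,0,0],[0,0,6,0,0,0,0],[0,0,6,0,0,0,0],[0,0,6,0,0,0,0]]])

```text
t: 8.28
tcp_pos: [544.0, -156.2, 53.9]
tool_rot: [-0.001, 0.129, 0.992, 0.001]
contact_force: [-0.2, 0.4, -0.2]
width: -0.001
grasp_force: 0.1
```

>>> apply_moves(steps=[[[0,0,6,0,0,0,0],[0,0,6,0,0,0,0],[0,0,6,0,0,0,0],[0,0,6,0,0,0,0],[0,0,6,0,0,0,0],[0,0,0,0,0,0,0],[0,0,0,0,0,0,0],[0,0,0,0,0,0,0]]])

```text
t: 9.28
tcp_pos: [544.3, -128.1, 54.3]
tool_rot: [0.0, 0.129, 0.992, -0.0]
contact_force: [-0.3, -0.5, -0.7]
width: 0.0
grasp_force: 0.0
```

```bash
python3 - <<'E'
from h import *
a=snap('side','d5.png');b=snap('wrist','w5.png')
cv2.imwrite('pics/c5.png',np.hstack([cv2.resize(a['pixels'][150:350,270:470],(400,400),interpolation=3),cv2.resize(b['pixels'],(400,400))])[...,::-1])
E
```

```text
(no output)
```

View pics/c5.png

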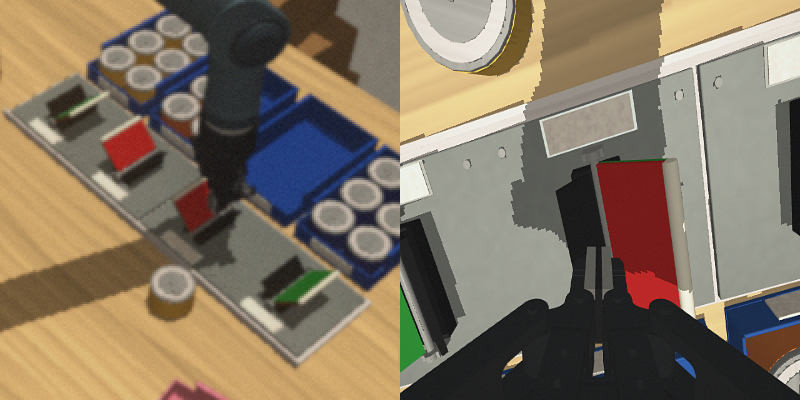

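The empty bin's tag now shows red (640,230). I'll back off, lift, and check everything once more.

>>> apply_moves(steps=[[[0,0,-10,0,0,0,0],[0,0,-10,10,0,0,0],[0,0,0,45,0,0,0],[0,0,0,45,0,0,0],[0,-10,0,45,0,0,0],[0,-40,0,30,0,0,0],[0,-40,0,0,0,0,0],[0,0,0,0,0,0,0],[0,0,0,0,0,0,0]]])

```text
t: 10.5
tcp_pos: [454.9, -148.3, 230.0]
tool_rot: [0.001, 0.13, 0.992, 0.0]
contact_force: [0.5, 0.0, -0.7]
width: 0.001
grasp_force: 0.0
```

```bash
python3 - <<'E'
from h import *
a=snap('side','d6.png')
b=snap('scene','s6.png');w=world(b)
for n,(u,v) in dict(can=(460,285),spare=(262,190),tape=(122,212)).items():
    q=w[v-20:v+20,u-20:u+20].reshape(-1,3); q=q[(q[:,2]<125)]; q=q[q[:,2]>np.nanmax(q[:,2])-8]; print(n,np.nanmean(q,0).round())
cv2.imwrite('pics/c6.png',np.hstack([cv2.resize(a['pixels'][140:340,240:520],(400,300),interpolation=3),cv2.resize(b['pixels'][180:420,100:420],(400,300),interpolation=3)])[...,::-1])
E
```

```text
can [502. 360. 111.]
spare [ 418. -168.   43.]
tape [ 612. -462.   48.]
```

View pics/c6.png

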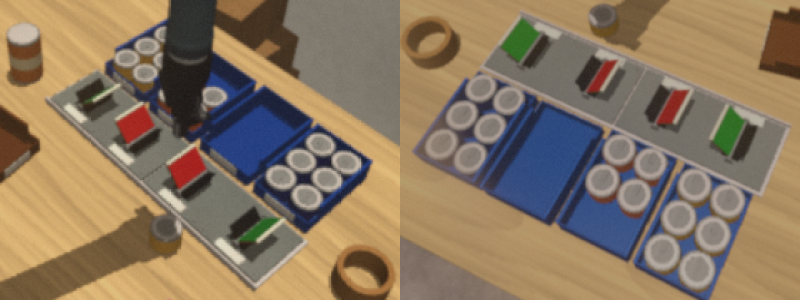

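The scene half shows green at both full bins (525,40 and 735,130) and red at the empty and part-filled bins (603,75 and 672,105). Nothing else has moved.

```bash
python3 -c "
from cell import ticket
print(ticket.hand_in())"
```

```text
the job is handed in; nothing more can be done
None
```

I flipped the two wrong tags and handed the job in: both full bins now show green, the part-filled and empty bins show red, and in the last pictures nothing else had moved; no verdict was returned.

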